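# Screw the gas elbow down until it faces its hose clip

### The arm

A 6-joint arm with a two-finger parallel gripper is mounted at the origin on a cart in front of the work surface, level with it; the furniture and walls round the work are solid. World frame = base frame: x ahead of the robot, y to its left, z up, the work surface at z = 0. Lengths are in m, angles in rad, forces in N, time in s.
With the tool pointing down it reaches from about 0.275 to 0.975 m from the base axis. Payload 8.4 kg.
Tool frame: the origin (TCP) lies at the very end of the fingers, on their centre line; the grasp point (between the pads) lies 19 mm behind it; z points along the fingers, y is the line along which they close (so a half turn about z gives the same grasp; the last joint's range is limited). The gripper opens to 92 mm and grips with 3 to 60 N. Pads are 20 mm wide; open, the fingers measure 128 mm over their backs; the gripper's body (75 mm by 189 mm) begins 69 mm behind the grasp point.
Start: joints at [-1.315, 0.353, 1.633, -0, 1.155, -0.002], TCP at [0.159, -0.604, 0.215] pointing down, gripper open.
Joint ranges: [-2.63, 2.63], [-0.92, 2.1], [0.06, 2.66], [-1.3, 4.44], [0, 2.69], [-3.02, 3.02]. Speed limits (rad/s): [2.22, 2.22, 2.79, 3.14, 3.14, 3.14].

### API

Orientations are given as a rotation vector (axis times angle).
In Python, from station import ctrl gives the robot as it stands.
- The arm moves only by the shell command python3 -m pendant 'ROWS' [FORCE]. ROWS is JSON, a list of rows, each a list of 7 numbers: the turn, a rotation vector about the tool's x, y, z in degrees, then the shift along the tool's x, y, z in mm, then the opening, from 0 (shut) to 1 (fully open). In form: [[wx, wy, wz, dx, dy, dz, fingers], ...]. A call has 1 to 10 rows; each row is the pose to reach, as a shift and turn from the pose commanded when the call began, along the tool's axes at that moment; what a row does not reach only later rows make up. A row lasts 1/8 s, in which the tool goes at most 62.5 mm and 10.7 degrees, less where a joint would pass 70% of its speed; a pose out of reach is approached as far as the arm can. A call with a gripper value outside its range is refused whole. The fingers move at their own pace and stop on an object; FORCE is the grip in N (left out, the last holds). Time passes only in rows, so rows that repeat a pose let the fingers close. It gives the time, the measured TCP pose, the force, the opening and the grip force at its end, in the units of the state.
- ctrl.get_state(): the state, without advancing time (a new reading comes with each control period).
- ctrl.capture(name): name is "scene" or "side" or "wrist"; returns a dict with "color" (420x560x3 uint8, blue, green, red), "z_map" (420x560 float32, m along the optical axis (not along the pixel's ray), 0 where there is no reading), "intrinsics" (3x3 intrinsics, pixels), "k1" (the pictures are not rectified: a ray, as slopes to the right and down, at radius r is drawn at 1 + k1 r^2 times it, then the intrinsics apply), "world_to_cam" (4x4, takes a point from world to camera coordinates). Camera axes: x right, y down, z forward; pixel columns grow to the right and rows downward; lengths in m; the calibration is good to about 2 mm. A picture is of the moment at which its call begins.
- ctrl.close_job(): hands the job in; it is judged then, once.
The state is a dict: "time_s": time; "qpos": joint angles; "qvel": joint speeds; "joint_efforts": joint torques, N m; "position": TCP position; "tool_rot": TCP orientation; "contact_force": force on the tool from outside, world axes, zero at the start; "moment": the same for the moment, N m; "width": opening from 0.0 (shut) to 1.0 (fully open); "grasp_force": force on a finger pad.
Only numpy, scipy, OpenCV 4.12 (cv2) and the standard library are available. Lean on these libraries where they do the work, as an engineer would, in place of code of your own. Each camera call takes 0.05 s, during which the arm holds its last target. There are 200 camera calls.

### The job

The brass elbow on the bench gas port has only been started on its thread. Screw it further on, clockwise seen from above, and stop when its hose outlet points straight at the gap of the grey hose clip beside it; do not turn it well past the clip. Then let go of it and leave it standing so.

Things in the scene. Friction and masses are not known exactly. Their poses are not given: they have to be found in the camera images.
- elbow_grip (a point): Brass elbow on the threaded stub of a fixed round flange: block 34 long (x) x 24 wide (y) x 28 mm high on a 22 mm collar. Point: on the turning axis, about 81 mm above the bench, 12 below the block's top, 16 above its underside. x points out along the level hose barb (15 mm thick, ends 55 mm from the axis), y across the flat sides, z up. The nearby flange with a straight upright barb is not meant.
- clip_mark (a point): Middle of the gap of the hose clip, at which the outlet must point: a fixed grey fork, 12 x 30 mm in plan, 90 mm high, two upright prongs 16 mm apart, on a flat steel arm that reaches out from under the elbow. The point lies 105 mm from the elbow's turning axis, 78 mm above the bench.
- elbow (a joint): Angle of the elbow on its thread, rad, growing clockwise seen from above (tightening), range 0 to 2.2. It starts at 0 to 0.3; the outlet faces the clip at some value from 1.0 to 1.4, so the turn is 0.7 to 1.4 rad in one grasp. It takes about 0.1 N m and stays where left; the elbow sinks 4 mm a turn (under 1 mm here).

How it is judged:
At the end, for the whole second after the job is handed in: The elbow's outlet points at the hose clip: the clip's gap lies within 20 mm (about 11 degrees) to either side of the line along the outlet, in front of it, and the elbow is at rest (x of clip_mark in the frame of elbow_grip above 0.08 m and y of clip_mark in the frame of elbow_grip between -0.02 and 0.02 m and velocity of joint elbow between -0.05 and 0.05 rad/s); the robot touches nothing.
It fails at once if the elbow is turned well past the clip (the outlet line passes the clip's gap by more than 35 mm, about 19 degrees) (y of clip_mark in the frame of elbow_grip above 0.035 m).
It also fails if it takes over 32 s, if anything falls off the work surface, if the arm or the gripper's body presses on something with over 40 N, if the wrist force passes 120 N, or if a joint passes its speed limit or range.

## Working session

There is one attempt and no reset: what is moved stays moved. The work goes in short steps, Python scripts to look and compute and a shell command to move; the robot and the scene stay as the last step left them, time stands still between calls to the robot, and variables do not carry over. Pictures are saved under pics/ and viewed, at most 10 in all, crops included, and the job is handed in when it is done.

```bash
mkdir -p pics; cat > h.py <<'E'
import numpy as np, cv2
from station import ctrl
def ray(c,u,v):
    K=np.array(c["intrinsics"]);x=(u-K[0,2])/K[0,0];y=(v-K[1,2])/K[1,1]
    d=np.array(cv2.undistortPoints(np.array([[[u,v]]],float),K,np.array([c["k1"],0,0,0,0.]))).ravel()
    T=np.linalg.inv(np.array(c["world_to_cam"]));return T[:3,3],T[:3,:3]@np.array([d[0],d[1],1.]),T
def onplane(c,u,v,z):
    o,r,_=ray(c,u,v);return o+r*(z-o[2])/r[2]
def cloud(c):
    K=np.array(c["intrinsics"]);Z=np.array(c["z_map"]);h,w=Z.shape
    uv=np.stack(np.meshgrid(np.arange(w),np.arange(h)),-1).reshape(-1,1,2).astype(float)
    d=cv2.undistortPoints(uv,K,np.array([c["k1"],0,0,0,0.])).reshape(h,w,2)
    P=np.dstack([d*Z[...,None],Z]);T=np.linalg.inv(np.array(c["world_to_cam"]))
    return P@T[:3,:3].T+T[:3,3],Z>0
E
python3 - <<'E'
from h import *
s=ctrl.get_state();print(s)
ims=[ctrl.capture(n) for n in("scene","side")]
for n,c in zip(("scene","side"),ims):
    cv2.imwrite(f"pics/{n}0.png",c["color"]);print(n,c["k1"],np.linalg.inv(c["world_to_cam"])[:3,3])
E
```

```text
{'time_s': 0.0, 'qpos': array([-1.31543543e+00,  3.53649070e-01,  1.63414577e+00, -1.54615883e-05,
        1.15520416e+00, -2.37917135e-03]), 'qvel': array([ 0.00110388,  0.00070765, -0.00022958, -0.00144273, -0.00151748,
       -0.00218214]), 'joint_efforts': array([ 5.55529405e-04, -5.93837821e+01, -3.34223807e+01,  6.98135700e-02,
        2.32942449e-02, -1.28258630e-04]), 'position': array([ 0.15918928, -0.60386166,  0.21385815]), 'tool_rot': array([-3.11415871e+00, -4.03568148e-01,  3.00585394e-04]), 'contact_force': array([-0.29359357, -0.6250515 ,  0.34181936]), 'moment': array([ 0.00201374,  0.023728  , -0.00179679]), 'grasp_force': 0.0, 'width': 0.997581865151167}
scene -0.031343326447397415 [0.03997181 0.52785582 0.67997275]
side -0.10176357316651816 [0.73886086 0.56543073 0.72131794]
```

View pics/scene0.png

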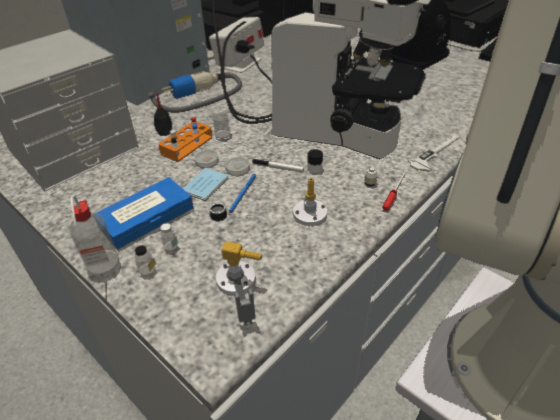

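View pics/side0.png

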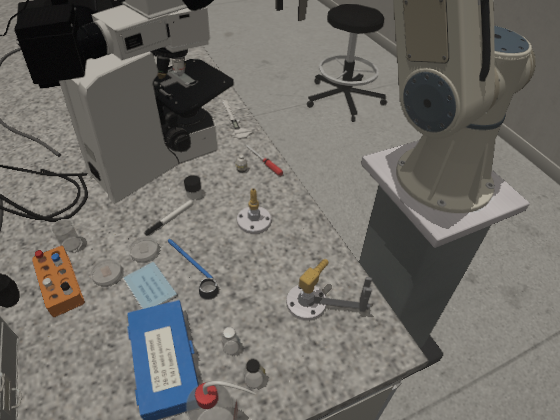

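The scene view shows the brass elbow at about (235,255), its barb toward (260,255) and the clip at (244,300). In the side view the elbow is at (310,282) and the clip at (366,293). Next I'll measure both with colour and depth.

```bash
python3 - <<'E'
from h import *
for n,(u0,u1,v0,v1),(a0,a1,b0,b1) in(("scene",(215,270,235,285),(228,262,275,325)),("side",(290,335,255,300),(350,378,275,312))):
    c=ctrl.capture(n);P,ok=cloud(c);hsv=cv2.cvtColor(c["color"],cv2.COLOR_BGR2HSV)
    m=(hsv[...,1]>120)&(hsv[...,0]>10)&(hsv[...,0]<32)&ok
    r=np.zeros_like(m);r[v0:v1,u0:u1]=1
    Q=P[m&r];print(n,len(Q),Q.min(0).round(3),Q.max(0).round(3))
    t=Q[Q[:,2]>.086];print(' top',len(t),np.percentile(t,[2,50,98],axis=0).round(4).tolist())
    if len(t)>5:print(cv2.minAreaRect((t[:,:2]*1000).astype(np.float32)))
    b=Q[(Q[:,2]<.0865)&(Q[:,2]>.079)];print(' mid',len(b),np.percentile(b,[2,50,98],axis=0).round(4).tolist())
    r[:]=0;r[b0:b1,a0:a1]=1
    Q=P[r&ok&(P[...,2]>.06)&~m];print(' clip',len(Q),np.percentile(Q,[2,50,98],axis=0).round(4).tolist())
    print(cv2.minAreaRect((Q[:,:2]*1000).astype(np.float32)))
E
```

```text
scene 473 [0.441 0.157 0.053] [0.507 0.201 0.096]
 top 206 [[0.4716, 0.1707, 0.0865], [0.4861, 0.1856, 0.0922], [0.5031, 0.1989, 0.0944]]
((472.4656066894531, 176.5228271484375), (68.25159454345703, 23.25217056274414), 26.022127151489258)
 mid 171 [[0.4415, 0.1585, 0.0794], [0.4652, 0.174, 0.0835], [0.4942, 0.1986, 0.086]]
 clip 217 [[0.3895, 0.2288, 0.0608], [0.3995, 0.2406, 0.0709], [0.4109, 0.2543, 0.0904]]
((400.55548095703125, 240.38388061523438), (29.989397048950195, 13.060158729553223), 58.528724670410156)
side 285 [0.442 0.159 0.077] [0.509 0.201 0.095]
 top 203 [[0.4726, 0.1727, 0.0865], [0.4917, 0.1874, 0.0918], [0.5074, 0.1989, 0.0943]]
((475.678466796875, 178.67886352539062), (66.69239807128906, 21.229290008544922), 26.961082458496094)
 mid 84 [[0.443, 0.1617, 0.0797], [0.4587, 0.17, 0.0837], [0.4838, 0.1875, 0.0863]]
 clip 165 [[0.3916, 0.2283, 0.0609], [0.4039, 0.2372, 0.0775], [0.4129, 0.2556, 0.0894]]
((402.38336181640625, 241.43038940429688), (31.302024841308594, 12.099098205566406), 53.575477600097656)
```

```bash
python3 - <<'E'
from h import *
c=ctrl.capture("scene");P,ok=cloud(c);ok[:,440:]=0
Q=P[ok&(P[...,2]>.12)&(P[...,1]>-.7)]
a=np.array([.159,-.604]);b=np.array([.491,.1865]);L=np.linalg.norm(b-a);d=(b-a)/L
for lo in np.arange(0,1.1,.1):
    s=(Q[:,:2]-a)@d;p=(Q[:,:2]-a)@np.array([d[1],-d[0]])
    k=(s>lo)&(s<lo+.1)
    if k.any():print(round(lo,1),k.sum(),np.percentile(p[k],1).round(3),p[k].min().round(3),Q[k][:,2].max().round(2))
from scipy.spatial.transform import Rotation as R
r=R.from_rotvec(ctrl.get_state()["tool_rot"]).as_matrix();print(r.round(3));t=np.array([.491,.1865,.215])-ctrl.get_state()["position"];print(r.T@t*1000, r.T@(t-[0,0,.151])*1000)
E
```

```text
0.2 218 0.207 0.202 0.36
0.3 3228 0.154 0.15 0.4
0.4 7259 0.182 0.166 0.39
0.5 4917 0.344 0.248 0.37
0.6 1181 -0.272 -0.275 0.29
0.7 1726 0.797 0.793 0.29
0.8 2405 0.755 0.574 0.32
0.9 4092 0.509 0.506 0.32
1.0 5003 0.124 0.092 0.28
[[ 0.967  0.255 -0.   ]
 [ 0.255 -0.967  0.001]
 [-0.    -0.001 -1.   ]]
[ 5.22325304e+02 -6.79929873e+02 -3.23712114e-01] [ 522.32966519 -679.82818864  150.67625359]
```

```bash
python3 -m pendant '[[0,0,0,33,-52,0,1],[0,0,0,66,-104,0,1],[0,0,0,98,-156,0,1],[0,0,0,131,-208,0,1],[0,0,0,164,-260,0,1],[0,0,0,197,-312,0,1],[0,0,0,229,-364,0,1],[0,0,0,270,-408,0,1],[0,0,0,312,-453,0,1],[0,0,0,354,-498,0,1]]'
```

```text
time_s: 1.5
position: [0.3754, -0.0306, 0.215]
tool_rot: [3.115, 0.404, 0.002]
contact_force: [0.6, -1.5, 0.6]
width: 1.0
grasp_force: 0.0
```

```bash
python3 -m pendant '[[0,0,-4,42,-45,0,1],[0,0,-8,84,-90,0,1],[0,0,-11.7,126,-136,0,1],[0,0,-11.7,168,-182,0,1],[0,0,-11.7,168,-182,0,1],[0,0,-11.7,168,-182,0,1],[0,0,-11.7,168,-182,0,1]]'; python3 - <<'E'
from h import *
s=ctrl.get_state();print(s["qpos"])
c=ctrl.capture("wrist");cv2.imwrite("pics/w1.png",c["color"])
P,ok=cloud(c);hsv=cv2.cvtColor(c["color"],cv2.COLOR_BGR2HSV)
m=(hsv[...,1]>120)&(hsv[...,0]>10)&(hsv[...,0]<32)&ok
near=(np.hypot(P[...,0]-.48,P[...,1]-.18)<.07)&(P[...,2]>.06)
Q=P[m&near];print(len(Q));print(cv2.minAreaRect((Q[:,:2]*1000).astype(np.float32)))
t=Q[Q[:,2]>.09];print(np.median(t,0),cv2.minAreaRect((t[:,:2]*1000).astype(np.float32)))
k=ok&(P[...,2]>.06)&(np.hypot(P[...,0]-.401,P[...,1]-.241)<.035)&~m
Q=P[k];print('clip',len(Q), len(Q) and cv2.minAreaRect((Q[:,:2]*1000).astype(np.float32)))
E
```

```text
time_s: 2.38
position: [0.4901, 0.1851, 0.2146]
tool_rot: [3.058, 0.718, -0.001]
contact_force: [0.5, 0.2, -0.3]
width: 0.998
grasp_force: 0.0
[ 3.58352453e-01  1.96089196e-01  1.84765580e+00 -2.15237434e-04
  1.09841330e+00  1.46834589e+00]
6606
((502.2564697265625, 191.6879119873047), (101.85980987548828, 96.84927368164062), 70.62291717529297)
[0.5125603  0.17578445 0.3218614 ] ((498.3525085449219, 186.182861328125), (48.10951232910156, 115.16056823730469), 26.352035522460938)
clip 317 ((404.443115234375, 239.8836669921875), (29.934900283813477, 9.919756889343262), 64.98956298828125)
```

```bash
python3 - <<'E'
from h import *
from scipy.spatial.transform import Rotation as R
c=ctrl.capture("wrist");P,ok=cloud(c);hsv=cv2.cvtColor(c["color"],cv2.COLOR_BGR2HSV)
m=(hsv[...,1]>110)&(hsv[...,0]>10)&(hsv[...,0]<32)&ok&(np.hypot(P[...,0]-.48,P[...,1]-.18)<.07)&(P[...,2]<.1)
for lo in(.06,.077,.09):
    Q=P[m&(P[...,2]>lo)];print(lo,len(Q),np.median(Q,0).round(4),cv2.minAreaRect((Q[:,:2]*1000).astype(np.float32)))
r=R.from_rotvec(ctrl.get_state()["tool_rot"]).as_matrix();print(np.degrees(np.arctan2(r[1],r[0])))
E
```

```text
0.06 1417 [0.4858 0.1819 0.0913] ((473.55615234375, 177.39678955078125), (70.81180572509766, 23.268756866455078), 26.4657039642334)
0.077 1372 [0.485  0.1815 0.0914] ((473.55615234375, 177.39678955078125), (70.81180572509766, 23.268756866455078), 26.4657039642334)
0.09 827 [0.4909 0.1854 0.0924] ((490.15838623046875, 185.3359832763672), (32.670589447021484, 22.364120483398438), 26.98944854736328)
[ 26.38737471 -63.61262597 -15.36910791]
```

View pics/w1.png

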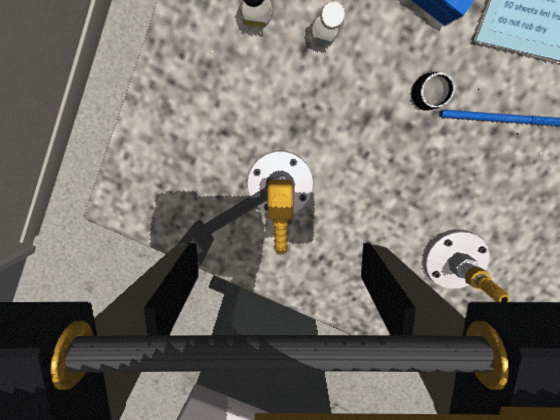

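The wrist view shows the elbow at (280,200) centred under the tool, with its barb along tool x and nothing blocking the fingers. I'll descend and grip.

```bash
python3 -m pendant '[[0,0,0,0,0,50,1],[0,0,0,0,0,100,1],[0,0,0,0,0,135,0.8],[0,0,0,0,0,151,0.6],[0,0,0,0,0,151,0.4],[0,0,0,0,0,151,0.4]]' 30
```

```text
time_s: 3.22
position: [0.4918, 0.1865, 0.065]
tool_rot: [-3.058, -0.719, -0.003]
contact_force: [0.6, -0.2, 0.7]
width: 0.588
grasp_force: 0.0
```

```bash
python3 -m pendant '[[0,0,0,0,0,0,0.1],[0,0,0,0,0,0,0.1],[0,0,0,0,0,0,0.1],[0,0,0,0,0,0,0.1],[0,0,0,0,0,0,0.1]]' 30
```

```text
time_s: 3.85
position: [0.4915, 0.1855, 0.0641]
tool_rot: [3.056, 0.72, 0.002]
contact_force: [2.0, -7.3, 3.9]
width: 0.26
grasp_force: 30.0
```

```bash
python3 -m pendant '[[0,0,6,0,0,0,0.1],[0,0,12,0,0,0,0.1],[0,0,18,0,0,0,0.1],[0,0,24,0,0,0,0.1],[0,0,30,0,0,0,0.1],[0,0,36,0,0,0.2,0.1],[0,0,42,0,0,0.3,0.1],[0,0,48,0,0,0.4,0.1],[0,0,54,0,0,0.5,0.1],[0,0,54,0,0,0.5,0.1]]'; python3 - <<'E'
from h import *
for n in("scene","side"):
    c=ctrl.capture(n);P,ok=cloud(c);cv2.imwrite(f"pics/{n}2.png",cv2.resize(c["color"][220:340,190:390],None,fx=4,fy=4))
    hsv=cv2.cvtColor(c["color"],cv2.COLOR_BGR2HSV)
    m=(hsv[...,1]>110)&(hsv[...,0]>10)&(hsv[...,0]<32)&ok&(np.hypot(P[...,0]-.48,P[...,1]-.19)<.08)&(P[...,2]<.1)&(P[...,2]>.06)
    Q=P[m];d=np.hypot(Q[:,0]-.4903,Q[:,1]-.1855);B=Q[(d>25*.001)&(d<.06)]
    print(n,len(Q),len(B))
    if len(B): b=np.median(B,0)-[.4903,.1855,0];print(b,np.degrees(np.arctan2(b[1],b[0])))
E
```

```text
time_s: 5.1
position: [0.4914, 0.1846, 0.0635]
tool_rot: [3.049, -0.747, 0.003]
contact_force: [3.7, -10.8, 5.5]
width: 0.259
grasp_force: 30.0
scene 380 98
[-0.03678335  0.01847     0.08318507] 153.3374274469385
side 30 30
[-0.04334644  0.02475566  0.08156464] 150.2688000377947
```

Now at about 152.5°, aiming for about 148°, so 4.5° more. Then release, lift and look.

```bash
python3 -m pendant '[[0,0,2.5,0,0,0,0.1],[0,0,4.5,0,0,0,0.1],[0,0,4.5,0,0,0,0.1],[0,0,4.5,0,0,0,0.5],[0,0,4.5,0,0,0,0.6],[0,0,4.5,0,0,0,0.7],[0,0,4.5,0,0,0,0.7],[0,0,4.5,0,0,-20,0.7],[0,0,4.5,0,0,-60,0.7],[0,0,4.5,0,0,-110,0.7]]' && python3 -m pendant '[[0,0,0,0,0,-40,0.7],[0,0,0,0,0,-40,0.7],[0,0,0,0,0,-40,0.7]]'; python3 - <<'E'
from h import *
for n in("scene","side","wrist"):
    c=ctrl.capture(n);P,ok=cloud(c);cv2.imwrite(f"pics/{n}3.png",c["color"])
    hsv=cv2.cvtColor(c["color"],cv2.COLOR_BGR2HSV)
    br=(hsv[...,1]>110)&(hsv[...,0]>10)&(hsv[...,0]<32)
    m=br&ok&(np.hypot(P[...,0]-.48,P[...,1]-.19)<.08)&(P[...,2]<.1)&(P[...,2]>.06)
    Q=P[m];print(n,len(Q))
    if len(Q)>5:print(cv2.minAreaRect((Q[:,:2]*1000).astype(np.float32)))
    d=np.hypot(Q[:,0]-.4903,Q[:,1]-.1855);B=Q[(d>.025)&(d<.06)]
    if len(B): b=np.median(B,0)-[.4903,.1855,0];print(b,np.degrees(np.arctan2(b[1],b[0])))
    Q=P[ok&(P[...,2]>.06)&(P[...,2]<.095)&(np.hypot(P[...,0]-.401,P[...,1]-.241)<.03)&~br]
    if len(Q)>5:print(' clip',len(Q),cv2.minAreaRect((Q[:,:2]*1000).astype(np.float32)))
E
```

```text
time_s: 6.45
position: [0.4899, 0.1861, 0.1735]
tool_rot: [3.019, -0.866, -0.003]
contact_force: [1.0, -0.2, 0.2]
width: 0.7
grasp_force: 0.0
time_s: 6.82
position: [0.4902, 0.1862, 0.2124]
tool_rot: [3.019, -0.866, -0.001]
contact_force: [0.1, -0.4, -0.4]
width: 0.701
grasp_force: 0.0
scene 355
((473.2206115722656, 194.25633239746094), (23.380756378173828, 73.1568832397461), 58.075767517089844)
[-0.03542711  0.02021081  0.08313953] 150.29567983405823
 clip 216 ((401.09002685546875, 240.07928466796875), (29.89775848388672, 13.451837539672852), 56.699562072753906)
side 463
((475.01214599609375, 196.03932189941406), (22.539207458496094, 70.00926208496094), 59.5157585144043)
[-0.03229718  0.02281422  0.08180979] 144.76321160051936
 clip 165 ((401.82427978515625, 241.98785400390625), (31.37432098388672, 12.082447052001953), 56.62970733642578)
wrist 1421
((474.09539794921875, 195.68087768554688), (22.997447967529297, 72.23323059082031), 58.15410614013672)
[-0.03347389  0.02044594  0.08309962] 148.583313772172
 clip 488 ((401.7597351074219, 240.8384552001953), (29.87759780883789, 12.048261642456055), 56.54711151123047)
```

View pics/wrist3.png

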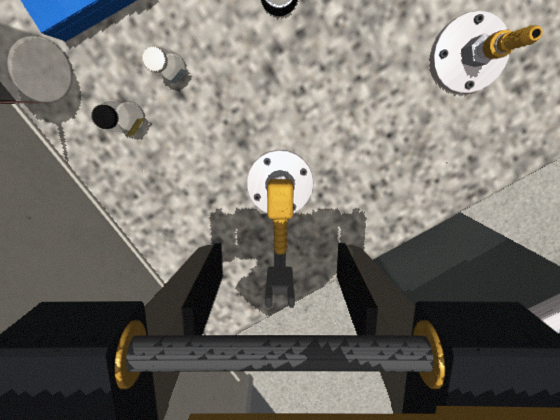

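The wrist view shows the barb (280,240) pointing straight at the clip gap (280,295). The outlet is at 148.2° and the clip direction at 148.0°, and the gripper is clear of everything.

```bash
python3 -c "
from station import ctrl
print(ctrl.close_job())"
```

```text
the job is handed in; nothing more can be done
None
```

The elbow was turned about 58° clockwise and released; its outlet measured within about 1° of the clip gap, the gripper was clear, and the job is handed in (no verdict was returned).

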